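# Re-rack the wooden thickness gauges and lock the keeper

## Task

Put the two wooden gauge boards from the bench back into the slotted rack, each lying flat in the slot made for its thickness (not a looser one) and pushed fully home against the back of the slot. Then swing the steel keeper on its collar fully shut across the ends of the boards so they are locked in, and leave the glue bottle, sanding block and screw jar where they stand.

Things in the scene. Friction and masses are not known exactly. Their poses are not given: they have to be found in the camera images.
- rack: Fixed wooden rack on steel levelling studs, 128 long (x), 72 wide (y), z=18 to 104 mm above its origin, which is at its middle in x and y. Position, yaw and height vary (origin 0 to 12 mm above the bench). Open front face at x=-64; boards slide in level along +x. Three slots one above the other, 56 wide, 120 deep (back wall at x=+56), square edges, 8 mm shelves between.
- slot_top (a point): Middle of the front lower edge of the top slot, rack (-64, 0, 84) mm. This slot is 12 mm high and is for the thin board: 2 mm play in height, 6 mm in width. Axes as the rack's. A board fully home has its centre at rack x=-9 and its outer end 10 mm proud of the front face: too little to hold, so let go and push it the last part by its end.
- slot_middle (a point): Middle of the front lower edge of the middle slot, rack (-64, 0, 58) mm. This slot is 18 mm high and is for the thick board: 2 mm play in height, 6 mm in width, home as in the top slot.
- slot_bottom (a point): Middle of the front lower edge of the bottom slot, rack (-64, 0, 26) mm. This slot is 24 mm high, too loose for either board; it stays empty.
- thin_mid (a point): Centre of the thin loose gauge board of pale wood: 130 long (x) x 50 wide (y) x 10 mm thick (z), about 50 g, lying flat on the bench. Either end and either face may go first.
- thick_mid (a point): Centre of the thick loose gauge board of pale wood: 130 long (x) x 50 wide (y) x 16 mm thick (z), about 75 g, lying flat on the bench. Either end and either face may go first.
- keeper (a joint): Angle of the steel lock collar with its keeper plate, rad: 0 = shut against its stop; grows as it swings open, counter-clockwise from above, up to 2.3. Starts open (1.6 to 2.2) and stays where left (friction about 0.05 N m). Vertical hinge axis at rack x=-49, y=-62 mm; collar 26 mm in diameter, rack z=46 to 104. It swings outside the boards' path.
- keeper_plate (a point): Point in the keeper plate near its free end, 76 mm from the hinge axis. Plate: upright steel strip 6 thick, 44 high (rack z=52 to 96), held 30 mm off the axis by an arm. When shut it spans rack y=-65 to +18 at x=-79 mm (inner face -76, outer face -82), this point at rack (-79, 8, 74). Fingertips can push it round by its outer face.
- glue: White glue bottle, 60 mm in diameter, 160 high, standing; bystander. Origin at the centre of its foot.
- sander: Cork sanding block with wooden grip, 110 x 65 x 38 mm; bystander. Origin at the centre of its underside.
- screws: Amber jar with steel cap, 64 mm in diameter, 80 high; bystander. Origin at the centre of its foot.
Mind the look-alikes: they are no part of the job. Leave any orange or yellow look-alike of the part that bears thin_mid alone.

How it is judged:
By the outcome, as a careful person would: the job done as asked, in the order asked, and still so for the second after the job is handed in, with the robot touching nothing.
It also fails if it takes over 72 s, if anything falls off the work surface, if the arm or the gripper's body presses on something with over 40 N, if the wrist force passes 120 N, or if a joint passes its speed limit or range.

## Robot

A 6-joint arm with a two-finger parallel gripper is mounted at the origin on the work surface. World frame = base frame: x ahead of the robot, y to its left, z up, the work surface at z = 0. Lengths are in mm, angles in rad, forces in N, time in s.
With the tool pointing down it reaches from about 350 to 975 mm from the base axis. Payload 7.1 kg.
Tool frame: the origin (TCP) lies on the centre line of the jaws, within the pads' length; the fingertips stand 11 mm ahead of it and the grasp point (between the pads) lies 8 mm behind it; y points along the fingers, x is the direction in which the jaws open and shut, and the axes are right-handed (so a half turn about y gives the same grasp; the last joint's range is limited). The gripper opens to 88 mm and grips with 3 to 60 N. Pads are 20 mm wide; open, the fingers measure 115 mm over their backs; the gripper's body (75 mm by 178 mm) begins 61 mm behind the grasp point.
Start: joints at [-0.019, 0.423, 1.63, -0, 1.089, -0.019], TCP at [624.984, 0.026, 233.675] pointing down, gripper open.
Joint ranges: [-3, 3], [-0.9, 2.11], [0.09, 2.58], [-1.31, 4.45], [0.11, 2.69], [-2.54, 2.54]. Speed limits (rad/s): [2.39, 2.39, 3.01, 3.14, 3.14, 3.14].

## Interface

Orientations are given as a unit quaternion [x, y, z, w].
In Python, from cell import robot gives the robot as it stands.
- The arm moves only by the tool play_rows, never from a script. Its argument "moves" is a list of rows, each an object with "twist": the turn, a rotation vector about the tool's x, y, z in rad, a list of three; "translation": the shift along the tool's x, y, z in cm, a list of three; "fingers": the opening, from 0 (shut) to 1 (fully open). A call has 1 to 12 rows; each row shifts and turns the commanded pose from where the row before left it, along the tool's axes as they then stand; what a row does not reach is not made up. A row lasts 1/10 s, in which the tool goes at most 50 mm and 8.59 degrees, less where a joint would pass 70% of its speed; a pose out of reach is approached as far as the arm can. A call with a gripper value outside its range is refused whole. The fingers move at their own pace and stop on an object; "grip_force" is the grip in N (left out, the last holds). Time passes only in rows, so rows that do not move let the fingers close. It gives the time, the measured TCP pose, the force and the opening at its end, in the units of the state.
- robot.sense(): the state, without advancing time (a new reading comes with each control period).
- robot.camera(name): name is "scene" or "side" or "wrist"; returns a dict with "frame" (480x640x3 uint8, red, green, blue), "z_map" (480x640 float32, mm along the optical axis (not along the pixel's ray), 0 where there is no reading), "fx", "fy", "cx", "cy" (pixels), "R" (3x3) and "t" (3): a world point X has camera coordinates R X + t. Camera axes: x right, y down, z forward; pixel columns grow to the right and rows downward; lengths in mm; the calibration is good to about 2 mm. A picture is of the moment at which its call begins.
- robot.close_job(): hands the job in, once; it reports no verdict.
Trained networks look in a picture, given as the dict that the camera call returned (one of the last four; its "shot" number tells which), for a name from the list of things; names that differ only in an ending like _2 or _b are one class to them, and where a whole thing is asked for, a point or a joint stands for the part that bears it (a point fixed in the world has none). Each returns a list of dicts, best first, with "conf" (0 to 1); they miss things now and then, are a little off and sometimes report something else, mostly with a low value. They report only what shows in the picture. A call takes as long as a camera call. They do not tell look-alikes from the thing itself.
- robot.silhouettes(picture, label): "pixels" (480x640 bool, what is visible of it) and "pixel" ([row, column] in pixels, amid what is visible of it).
- robot.tip_of(picture, label): "pixel" ([row, column] in pixels: a listed point, or the origin of a listed thing).
The state is a dict: "time": time; "q": joint angles; "joint_vel": joint speeds; "tau": joint torques, N m; "position": TCP position; "orientation": TCP orientation; "wrist_force": force on the tool from outside, world axes, zero at the start; "wrist_torque": the same for the moment, N m; "width": finger opening in mm.
Only numpy, scipy, OpenCV 4.12 (cv2) and the standard library are available. Lean on these libraries where they do the work, as an engineer would, in place of code of your own. Each camera call takes 0.05 s, during which the arm holds its last target. There are 200 camera calls.

## Working session

There is one attempt and no reset: what is moved stays moved. The work goes in short steps, Python scripts to look and compute and a tool call to move; the robot and the scene stay as the last step left them, time stands still between calls to the robot, and variables do not carry over. Pictures are saved under pics/ and viewed, about 8 in all and at most 12, crops included, and the job is handed in when it is done.

Besides the shell and the picture viewer there is one more tool, called after "Call:" as a command line: name --argument value ..., lists and objects as JSON in quotes. play_rows: Moves the arm, as the interface text tells. Its arguments: {"type":"object","properties":{"moves":{"type":"array"},"grip_force":{"type":"number"}},"required":["moves"]}

```bash
mkdir -p pics; ls
cat > h.py <<'E'
from cell import robot
import numpy as np, cv2
def cloud(p):
    z=p["z_map"].astype(float); v,u=np.mgrid[:480,:640]
    c=np.stack([(u-p["cx"])/p["fx"]*z,(v-p["cy"])/p["fy"]*z,z],-1)
    w=(c-np.array(p["t"]))@np.array(p["R"])   # R^T (c-t)
    w[z<=0]=np.nan
    return w
def save(p,n,crop=None,s=1):
    im=p["frame"][:,:,::-1]
    if crop: r0,r1,c0,c1=crop; im=im[r0:r1,c0:c1]
    cv2.imwrite("pics/"+n,cv2.resize(im,None,fx=s,fy=s,interpolation=cv2.INTER_CUBIC))
E
python3 - <<'E'
from h import *
for n in ("scene","side"):
    p=robot.camera(n); save(p,n+".png"); np.save(n+"_w.npy",cloud(p)); np.save(n+"_f.npy",p["frame"])
    print(n,"cam at",(-np.array(p["R"]).T@np.array(p["t"])).round(), p["fx"])
    w=cloud(p)
    for l in ("rack","thin_mid","thick_mid","keeper","keeper_plate","glue","sander","screws"):
        for d in robot.silhouettes(p,l)[:3]:
            print(l,round(d["conf"],2),np.round(d["pixel"]),d["pixels"].sum(),np.nanmedian(w[d["pixels"]],axis=0).round())
s=robot.sense();print(s["orientation"],s["time"])
E
```

```text
pics
scene cam at [1206.  -43. 1058.] 453.50621404571007
rack 0.71 [217. 393.] 2280 [452. 201. 108.]
thin_mid 0.94 [243. 231.] 725 [ 438. -241.    9.]
thin_mid 0.76 [229. 170.] 685 [ 380. -417.    9.]
thick_mid 0.72 [284. 262.] 951 [ 583. -156.   15.]
keeper 0.77 [239. 394.] 366 [526. 195.  93.]
keeper 0.6 [295. 480.] 795 [699. 386.  68.]
keeper_plate 0.83 [241. 394.] 388 [522. 196.  90.]
sander 0.84 [335. 293.] 1265 [750. -83.  36.]
screws 0.57 [296. 479.] 801 [699. 385.  67.]
side cam at [ 18. 879. 656.] 509.8725830600227
rack 0.64 [287. 288.] 4332 [425. 241. 100.]
thin_mid 0.94 [221. 382.] 507 [ 434. -231.    9.]
thin_mid 0.65 [202. 428.] 517 [ 373. -408.    9.]
thin_mid 0.62 [233. 453.] 507 [ 264. -266.    9.]
thick_mid 0.92 [220. 320.] 661 [ 575. -143.   15.]
keeper 0.61 [270. 258.] 725 [517. 208.  87.]
keeper_plate 0.92 [267. 258.] 689 [518. 209.  87.]
glue 0.62 [168. 310.] 863 [ 699. -290.   77.]
sander 0.93 [216. 256.] 918 [723. -61.  28.]
screws 0.73 [309. 126.] 1657 [669. 410.  53.]
screws 0.65 [265. 257.] 739 [518. 208.  87.]
[-7.07104035e-01 -1.06877244e-05 -2.78283754e-06  7.07109528e-01] 0.9
```

Run:
```python
import cv2,numpy as np
a=cv2.imread("pics/scene.png")[180:340,130:450]
b=cv2.imread("pics/side.png")[180:360,200:500]
a=cv2.resize(a,(800,400),interpolation=3);b=cv2.resize(b,(800,480),interpolation=3)[:,:]
o=np.vstack([a,b]);cv2.imwrite("pics/both.png",cv2.resize(o,(545,600)) if 0 else cv2.resize(o,None,fx=.68,fy=.68))
```

```text
(no output)
```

View pics/scene.png

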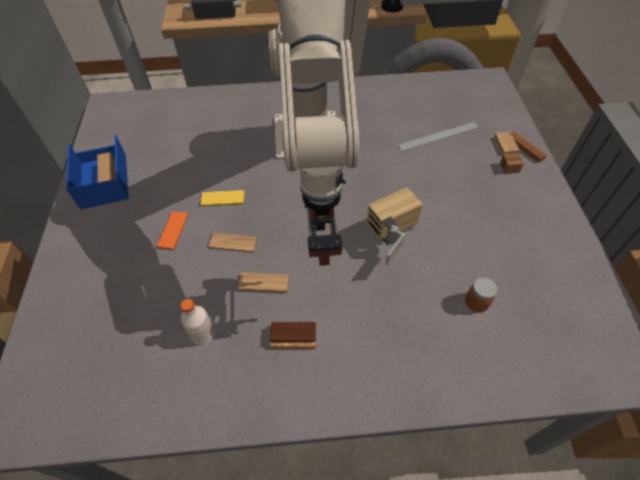

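View pics/both.png

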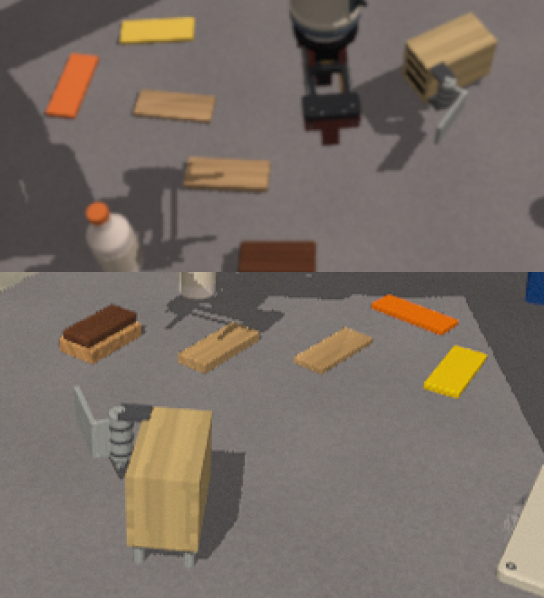

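The scene view shows thin-class candidates at (row 243, col 232) pale wood, (229, 172) orange and (198, 222) yellow. The pale wood one is the thin board, since orange and yellow are the excluded look-alikes. The thick board is pale wood at (283, 263). The rack at (215, 394) opens towards -y, with the keeper swung open at about (240, 395). The enlarged crop confirms this. Next I fit the poses.

Run:
```python
from h import *
W={n:np.load(n+"_w.npy") for n in("scene","side")}
def rect(P,t):
    r=cv2.minAreaRect(P[:,:2].astype(np.float32)); print(t,len(P),"c",np.round(r[0],1),"size",np.round(r[1],1),"ang",round(r[2],1),"z",np.percentile(P[:,2],[10,50,90]).round(1))
for n,w in W.items():
    fl=w[(abs(w[...,2])<6)&(w[...,0]>350)&(w[...,0]<800)&(abs(w[...,1])<350)]; print(n,"floor z",np.median(fl[:,2]).round(2))
    for t,c,lo,hi in(("thin",(436,-236),6,15),("thick",(579,-150),9,22)):
        m=(np.hypot(w[...,0]-c[0],w[...,1]-c[1])<80)&(w[...,2]>lo)&(w[...,2]<hi); rect(w[m],n+" "+t)
    m=(np.hypot(w[...,0]-440,w[...,1]-215)<110)&(w[...,2]>60)&(w[...,2]<130)
    h=np.histogram(w[m][:,2],bins=np.arange(60,130,2)); print(h[0])
    zt=w[m][:,2]
    m2=m&(w[...,2]>104)
    rect(w[m2],n+" racktop")
P=np.concatenate([W[n][(np.hypot(W[n][...,0]-520,W[n][...,1]-200)<110)&(W[n][...,2]>40)&(W[n][...,2]<140)] for n in W])
# top-down map
im=np.zeros((300,300),np.uint8)
for x,y,z in P: 
    i,j=int((x-370)/1),int((y-80)/1)
    if 0<=i<300 and 0<=j<300: im[i,j]=max(im[i,j],min(255,int(z*2)))
cv2.imwrite("pics/top.png",cv2.resize(im,(600,600),interpolation=0))
```

```text
scene floor z -0.23
scene thin 642 c [ 443.6 -243.1] size [130.7  69.9] ang 78.6 z [ 7.2  9.5 11.9]
scene thick 846 c [ 579.1 -155.2] size [130.7  54.1] ang 81.2 z [12.7 15.6 18.3]
[ 18  25  35  34  37  32  18  21  20  24  25  19  23  34  30  28  36  36
  20  26  24  37  37  36  56 201 387 348 112  33   4   0   0   0]
scene racktop 1214 c [460.1 228.3] size [139.2 130.9] ang 24.0 z [109.9 113.5 116.3]
side floor z -0.32
side thin 484 c [ 435.7 -240. ] size [136.1  53.7] ang 78.6 z [ 7.6  9.5 11.3]
side thick 545 c [ 579.5 -153.6] size [134.4  54.3] ang 81.9 z [12.6 15.3 17.2]
[  52   54   61   73   51   66   67   65   53   51   62   75   63   69
   58   67   62   64   59   78   68   60   94   62   50  181 1085  414
  103    7    0    0    0    0]
side racktop 1996 c [459.2 230.4] size [138.  132.8] ang 25.9 z [109.8 113.2 115. ]
```

View pics/top.png

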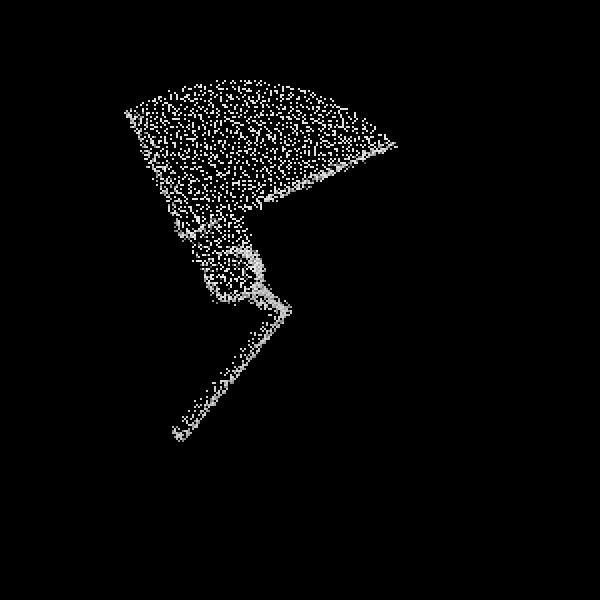

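```bash
cat >> h.py <<'E'
def rectfit(P,a,b,n=400):
    """robust pose of an a x b rectangle (a along heading) from xy points: maximise inliers minus outliers by soft margins"""
    from scipy.optimize import minimize
    P=P[:,:2]; r=cv2.minAreaRect(P.astype(np.float32)); bp=np.array(cv2.boxPoints(r))
    e=[bp[1]-bp[0],bp[2]-bp[1]]; e=max(e,key=np.linalg.norm); th=np.arctan2(e[1],e[0])
    def f(q):
        d=P-q[:2]; c,s=np.cos(q[2]),np.sin(q[2]); l=np.abs(d@np.array([[c,-s],[s,c]]))
        return (np.clip(l-[a/2,b/2],0,6)**2).sum()
    best=minimize(f,[*np.median(P,0),th],method="Nelder-Mead",options=dict(xatol=.02,fatol=.01,maxiter=4000))
    return best.x[:2].round(1),np.degrees(best.x[2]).round(2)%180,round(best.fun/len(P),3)
E
python3 - <<'E'
from h import *
for n in("scene","side"):
    w=np.load(n+"_w.npy"); f=np.load(n+"_f.npy").astype(int)
    wood=(f[...,0]-f[...,2]>25)
    near=np.hypot(w[...,0]-445,w[...,1]-210)<110
    m=near&wood&(w[...,2]>109)&(w[...,2]<119); print(n,m.sum(),rectfit(w[m],128,72), np.median(w[m][:,2]))
    for t,c,lo,hi in(("thin",(436,-240),6,13),("thick",(579,-154),11,20)):
        m=(np.hypot(w[...,0]-c[0],w[...,1]-c[1])<85)&(w[...,2]>lo)&(w[...,2]<hi)&wood; print(t,m.sum(),rectfit(w[m],130,50))
p=robot.camera("wrist"); R=np.array(p["R"]); print((-R.T@np.array(p["t"])).round(),R.round(2),p["fx"])
E
```

```text
scene 984 (array([430.8, 215.3]), np.float64(113.99), np.float64(0.118)) 113.5227304553095
thin 617 (array([ 436.3, -241.7]), np.float64(78.08), np.float64(0.05))
thick 800 (array([ 578.9, -154.9]), np.float64(81.46), np.float64(0.034))
side 1611 (array([430.7, 217.1]), np.float64(114.61), np.float64(0.017)) 113.27519400236223
thin 479 (array([ 436.6, -238.6]), np.float64(78.34), np.float64(0.08))
thick 506 (array([ 579.2, -152.6]), np.float64(81.75), np.float64(0.045))
[627.  72. 385.] [[ 1.    0.   -0.  ]
 [ 0.   -0.96  0.26]
 [-0.   -0.26 -0.96]] 387.10812158831885
```

Call:
play_rows --moves '[{"twist": [0,-0.1,0],"translation": [-3.5,-0.5,3],"fingers": 1},{"twist": [0,-0.1,0],"translation": [-3.5,-0.5,3],"fingers": 1},{"twist": [0,-0.1,0],"translation": [-3,-0.5,3.5],"fingers": 1},{"twist": [0,-0.1,0],"translation": [-1,-0.5,4],"fingers": 1},{"twist": [0,0,0],"translation": [0,-0.5,4],"fingers": 1},{"twist": [0,0,0],"translation": [0,0,0],"fingers": 1},{"twist": [0,0,0],"translation": [0,0,0],"fingers": 1}]'

```text
time: 1.65
position: [478.8, 157.4, 259.0]
orientation: [0.693, 0.142, -0.141, -0.693]
wrist_force: [0.9, -0.1, 1.3]
width: 87.8
```

Run:
```python
from h import *
p=robot.camera("wrist"); w=cloud(p); f=p["frame"].astype(int); save(p,"w1.png")
wood=(f[...,0]-f[...,2]>25)
m=wood&(w[...,2]>107)&(w[...,2]<120)&(np.hypot(w[...,0]-431,w[...,1]-216)<90)
print(m.sum(),rectfit(w[m],128,72),np.median(w[m][:,2]))
b=(abs(w[...,2])<8);print("floor",b.sum(),np.median(w[b][:,2]))
```

```text
17341 (array([432.1, 216.5]), np.float64(114.2), np.float64(0.0)) 114.22652044126369
floor 198700 0.2460198261178512
```

View pics/w1.png

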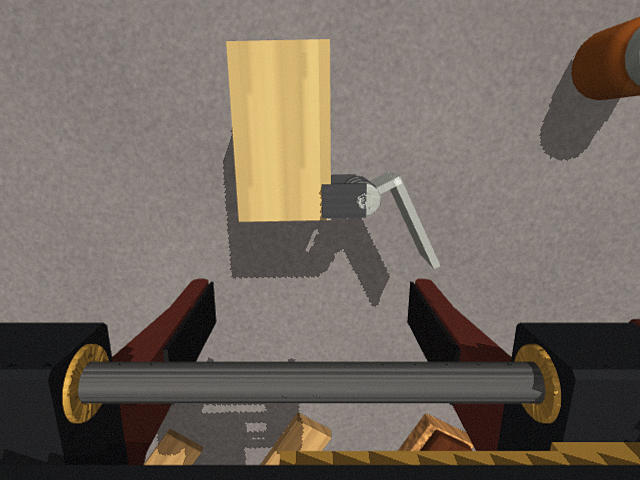

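Call:
play_rows --moves '[{"twist": [0,0,0],"translation": [-1,2,3.5],"fingers": 0},{"twist": [0,0,0],"translation": [-1,3,3.8],"fingers": 0},{"twist": [0,0,0],"translation": [0,4,0],"fingers": 0},{"twist": [0,0,0],"translation": [0,3,0],"fingers": 0},{"twist": [0,0,0],"translation": [0,0,0],"fingers": 0},{"twist": [0,0,0],"translation": [0,0.8,0],"fingers": 0},{"twist": [0,0,0],"translation": [0,0.4,0],"fingers": 0},{"twist": [0,0,0],"translation": [0,0.15,0],"fingers": 0},{"twist": [0,0,0],"translation": [0,0.1,0],"fingers": 0},{"twist": [0,0,0],"translation": [0,0,0],"fingers": 0}]'

```text
time: 2.7
position: [432.7, 216.4, 125.2]
orientation: [-0.693, -0.141, 0.14, 0.693]
wrist_force: [-0.2, 0.0, 4.7]
width: 11.6
```

Run:
```python
from h import *
s=robot.sense();print(s["position"],s["wrist_force"],s["width"])
```

```text
[432.66628197 216.42079077 125.21191265] [-0.22737883  0.03166718  4.69884449] 11.575089740388318
```

Call:
play_rows --moves '[{"twist": [0,0,0],"translation": [0,0.1,0],"fingers": 0},{"twist": [0,0,0],"translation": [0,0,0],"fingers": 0}]'

```text
time: 2.9
position: [433.7, 217.0, 125.1]
orientation: [-0.693, -0.142, 0.139, 0.693]
wrist_force: [-2.0, -0.6, 12.8]
width: 0.5
```

Call:
play_rows --moves '[{"twist": [0,0.137,0],"translation": [0,-2,0],"fingers": 0.5},{"twist": [0,0.137,0],"translation": [0,-3,0],"fingers": 1},{"twist": [0,0.136,0],"translation": [0,-1,0],"fingers": 1},{"twist": [0,0.136,0],"translation": [0,0,0],"fingers": 1},{"twist": [0,0,0],"translation": [2.5,0,-4],"fingers": 1},{"twist": [0,0,0],"translation": [2.5,0,-4],"fingers": 1},{"twist": [0,0,0],"translation": [2.5,0,-4],"fingers": 1},{"twist": [0,0,0],"translation": [2.5,0,-4],"fingers": 1},{"twist": [0,0,0],"translation": [2.5,0,-4],"fingers": 1},{"twist": [0,0,0],"translation": [2.5,0,-4],"fingers": 1},{"twist": [0,0,0],"translation": [2.5,0,-4],"fingers": 1},{"twist": [0,0,0],"translation": [2.3,0,-4],"fingers": 1}]'

```text
time: 4.1
position: [582.2, -131.3, 183.9]
orientation: [0.705, -0.051, 0.052, -0.705]
wrist_force: [-0.3, 0.6, -0.3]
width: 87.6
```

Call:
play_rows --moves '[{"twist": [0,0,0],"translation": [0,0.5,-4],"fingers": 1},{"twist": [0,0,0],"translation": [0,0.5,-3.7],"fingers": 1},{"twist": [0,0,0],"translation": [0,0,0],"fingers": 1}]'

```text
time: 4.4
position: [569.4, -209.2, 173.0]
orientation: [0.705, -0.053, 0.053, -0.705]
wrist_force: [0.0, -0.0, 0.2]
width: 87.9
```

```bash
cat >> h.py <<'E'
def tool(target,yaw=None):
    """deltas in tool axes (cm) to world target"""
    from scipy.spatial.transform import Rotation as Ro
    s=robot.sense(); R=Ro.from_quat(s["orientation"]).as_matrix()
    print("t",round(s["time"],2),"pos",np.round(s["position"],1),"F",np.round(s["wrist_force"],1),"w",round(s["width"],1),
      "tool z heading",np.degrees(np.arctan2(R[1,2],R[0,2])).round(2),"y",R[:,1].round(3))
    if target is not None: print("delta cm",(R.T@(np.array(target)-s["position"])/10).round(2))
E
python3 - <<'E'
from h import *
tool(None)
p=robot.camera("wrist"); w=cloud(p); f=p["frame"].astype(int); save(p,"w2.png")
wood=(f[...,0]-f[...,2]>25)
b=(abs(w[...,2])<5);fz=np.median(w[b][:,2]);print("floor",fz)
m=wood&(w[...,2]>9+fz)&(w[...,2]<22+fz)&(np.hypot(w[...,0]-579,w[...,1]+154)<80)
print(m.sum(),rectfit(w[m],130,50),cv2.minAreaRect(w[m][:,:2].astype(np.float32)),np.median(w[m][:,2]))
E
```

```text
t 4.4 pos [ 569.4 -209.2  173. ] F [ 0.  -0.   0.2] w 87.9 tool z heading 81.41 y [ 0.    -0.001 -1.   ]
floor 0.2857926959315622
10824 (array([ 581. , -154.7]), np.float64(81.52), np.float64(0.0)) ((580.9082641601562, -154.7185821533203), (129.47544860839844, 50.0107421875), 81.4610595703125) 16.3204261218765
```

Call:
play_rows --moves '[{"twist": [0,0,0],"translation": [0.33,4,0.36],"fingers": 1},{"twist": [0,0,0],"translation": [0,4,0],"fingers": 1},{"twist": [0,0,0],"translation": [0,4,0],"fingers": 1},{"twist": [0,0,0],"translation": [0,2.5,0],"fingers": 1},{"twist": [0,0,0],"translation": [0,1.4,0],"fingers": 1},{"twist": [0,0,0],"translation": [0,0,0],"fingers": 1},{"twist": [0,0,0],"translation": [0,0,0],"fingers": 0.3},{"twist": [0,0,0],"translation": [0,0,0],"fingers": 0.3},{"twist": [0,0,0],"translation": [0,0,0],"fingers": 0.3},{"twist": [0,0,0],"translation": [0,0,0],"fingers": 0.3},{"twist": [0,0,0],"translation": [0,0,0],"fingers": 0.3}]' --grip_force 35

```text
time: 5.55
position: [574.1, -202.4, 14.7]
orientation: [0.705, -0.051, 0.052, -0.705]
wrist_force: [-1.3, -0.5, 0.7]
width: 51.2
```

Call:
play_rows --moves '[{"twist": [0,0,0],"translation": [0,0,0],"fingers": 0.3},{"twist": [0,0,0],"translation": [0,0,0],"fingers": 0.3},{"twist": [0,0,0],"translation": [0,-2,0],"fingers": 0.3},{"twist": [0,0,0],"translation": [0,-3,0],"fingers": 0.3},{"twist": [0,-0.143,0],"translation": [0,-3,0],"fingers": 0.3},{"twist": [0,-0.143,0],"translation": [0,-2,0],"fingers": 0.3},{"twist": [0,-0.143,0],"translation": [0,0,0],"fingers": 0.3},{"twist": [0,-0.143,0],"translation": [0,0,0],"fingers": 0.3},{"twist": [0,0,0],"translation": [0.7,0,4],"fingers": 0.3},{"twist": [0,0,0],"translation": [0.7,0,4],"fingers": 0.3},{"twist": [0,0,0],"translation": [0.7,0,4],"fingers": 0.3},{"twist": [0,0,0],"translation": [0.7,0,4],"fingers": 0.3}]'

```text
time: 6.75
position: [532.6, -43.7, 114.0]
orientation: [-0.691, -0.149, 0.149, 0.691]
wrist_force: [1.0, 0.3, -0.5]
width: 49.4
```

Call:
play_rows --moves '[{"twist": [0,0,0],"translation": [0.7,0,4],"fingers": 0.3},{"twist": [0,0,0],"translation": [0.7,0,3],"fingers": 0.3},{"twist": [0,0,0],"translation": [0,0,0],"fingers": 0.3},{"twist": [0,0,0],"translation": [0,0,0],"fingers": 0.3},{"twist": [0,0,0],"translation": [0,0,0],"fingers": 0.3}]'

```text
time: 7.25
position: [517.5, 23.9, 114.1]
orientation: [0.691, 0.149, -0.149, -0.691]
wrist_force: [-0.1, -0.1, -0.8]
width: 49.9
```

```bash
cat > look.py <<'E'
from h import *
tool(None)
p=robot.camera("wrist"); w=cloud(p); f=p["frame"].astype(int); save(p,"cur.png"); np.save("cur_w.npy",w)
wood=(f[...,0]-f[...,2]>25)
near=np.hypot(w[...,0]-432,w[...,1]-216)<90
b=(abs(w[...,2])<5);print("floor",np.median(w[b][:,2]))
m=(wood&near&(w[...,2]>108)&(w[...,2]<120)).astype(np.uint8)
n,lab,st,_=cv2.connectedComponentsWithStats(m); m=lab==1+np.argmax(st[1:,4])
print("rack",m.sum(),cv2.minAreaRect(w[m][:,:2].astype(np.float32)),"z",np.median(w[m][:,2]))
z=w[...,2]; m=(wood&~near&(z>70)&(z<160)).astype(np.uint8)
n,lab,st,_=cv2.connectedComponentsWithStats(m)
for k in range(1,n):
    if st[k,4]>800:
        q=w[lab==k]; print("wood",st[k],cv2.minAreaRect(q[:,:2].astype(np.float32)),"z",np.percentile(q[:,2],[5,50,95]).round(1))
        A=np.c_[q[:,:2]-q[:,:2].mean(0),np.ones(len(q))]; c=np.linalg.lstsq(A,q[:,2],rcond=None)[0]; print("  slopes xy, z",c.round(4),"res",(q[:,2]-A@c).std().round(2))
E
python3 look.py
```

```text
t 7.25 pos [517.5  23.9 114.1] F [-0.1 -0.1 -0.8] w 49.9 tool z heading 114.38 y [ 0. -0. -1.]
floor 0.3023157764496512Traceback (most recent call last):
  File "look.py", line 8, in <module>
    n,lab,st,_=cv2.connectedComponentsWithStats(m); m=lab==1+np.argmax(st[1:,4])
                                                             ~~~~~~~~~^^^^^^^^^^
    return _wrapfunc(a, 'argmax', axis=axis, out=out, **kwds)
    return bound(*args, **kwds)
ValueError: attempt to get argmax of an empty sequence
```

View pics/cur.png

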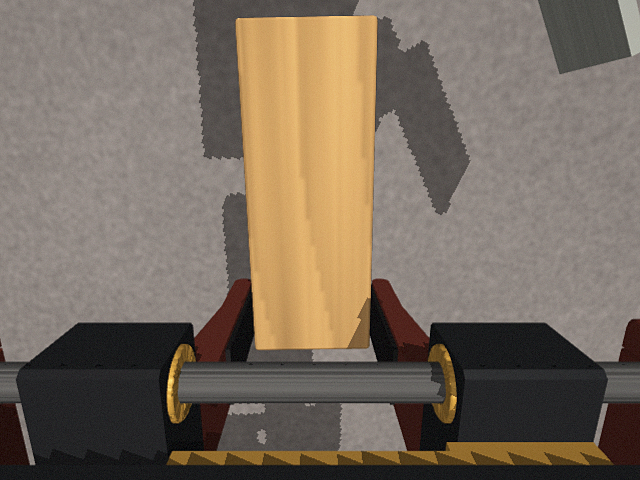

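Run:
```python
from h import *
w=np.load("cur_w.npy"); f=cv2.imread("pics/cur.png").astype(int)
wood=(f[...,2]-f[...,0]>40); z=w[...,2]; m=(wood&(z>85)&(z<140)).astype(np.uint8); m[360:]=0
n,lab,st,_=cv2.connectedComponentsWithStats(m); k=1+np.argmax(st[1:,4]); q=w[lab==k]
r=cv2.minAreaRect(q[:,:2].astype(np.float32)); print(st[k],r)
A=np.c_[q[:,:2]-q[:,:2].mean(0),np.ones(len(q))]; c=np.linalg.lstsq(A,q[:,2],rcond=None)[0]; print(c.round(4))
a=np.radians(114.2); M=np.array([[np.cos(a),np.sin(a)],[-np.sin(a),np.cos(a)]])
C=np.array([432,216.4]); print("board centre in rack",M@(np.array(r[0])-C),"tcp",M@(robot.sense()["position"][:2]-C),"slope rack",M@c[:2])
```

```text
[  213    15   165   335 43193] ((494.9046936035156, 65.24485778808594), (59.88951110839844, 130.5330810546875), 25.44329071044922)
[-1.430000e-02 -1.300000e-02  1.158494e+02]
board centre in rack [-163.65772872    4.58533804] tcp [-210.85941093    1.03749611] slope rack [-0.00603765  0.01836893]
```

```bash
cat > board.py <<'E'
from h import *
import sys
a=np.radians(114.2); M=np.array([[np.cos(a),np.sin(a)],[-np.sin(a),np.cos(a)]]); C=np.array([432,216.4])
def board(w,f,zlo,zhi,rmax=330):
    wood=(f[...,2]-f[...,0]>50); z=w[...,2]; m=(wood&(z>zlo)&(z<zhi)).astype(np.uint8); m[rmax:]=0
    m=cv2.morphologyEx(m,cv2.MORPH_OPEN,np.ones((9,9)))
    n,lab,st,_=cv2.connectedComponentsWithStats(m); k=1+np.argmax(st[1:,4]); q=w[lab==k]
    zm=np.median(q[:,2]); q=q[abs(q[:,2]-zm)<2.5]
    P=(q[:,:2]-C)@M.T
    A=np.c_[P-P.mean(0),np.ones(len(q))]; c=np.linalg.lstsq(A,q[:,2],rcond=None)[0]
    print("slope rack x,y, z",c.round(4),"n",len(q))
    xs=np.arange(P[:,0].min()+5,P[:,0].max()-5,8)
    lo=[np.percentile(P[abs(P[:,0]-x)<4,1],1) for x in xs]; hi=[np.percentile(P[abs(P[:,0]-x)<4,1],99) for x in xs]
    print("x front",np.percentile(P[:,0],99.7).round(1)); 
    print("lo edge fit slope,at-front",np.polyfit(xs-xs[-1],lo,1).round(4),"hi",np.polyfit(xs-xs[-1],hi,1).round(4))
E
python3 - <<'E'
from board import *
board(np.load("cur_w.npy"),cv2.imread("pics/cur.png").astype(int),100,130)
E
```

```text
slope rack x,y, z [-1.700000e-03 -1.000000e-04  1.157096e+02] n 39804
x front -99.1
lo edge fit slope,at-front [ 1.95000e-02 -2.34473e+01] hi [1.98000e-02 2.48763e+01]
```

Call:
play_rows --moves '[{"twist": [0,0.019,0],"translation": [-0.15,1.5,0],"fingers": 0.3},{"twist": [0,0,0],"translation": [0,1.54,0],"fingers": 0.3},{"twist": [0,0,0],"translation": [0,0,1.5],"fingers": 0.3},{"twist": [0,0,0],"translation": [0,0,0.8],"fingers": 0.3},{"twist": [0,0,0],"translation": [0,0,0],"fingers": 0.3},{"twist": [0,0,0],"translation": [0,0,1],"fingers": 0.3},{"twist": [0,0,0],"translation": [0,0,0.6],"fingers": 0.3},{"twist": [0,0,0],"translation": [0,0,0.6],"fingers": 0.3},{"twist": [0,0,0],"translation": [0,0,0],"fingers": 0.3}]'

```text
time: 8.2
position: [497.7, 66.0, 84.0]
orientation: [-0.692, -0.143, 0.143, 0.692]
wrist_force: [0.4, 0.4, -1.2]
width: 49.6
```

Run:
```python
from board import *
tool(None); p=robot.camera("wrist"); save(p,"cur2.png")
board(cloud(p),p["frame"][:,:,::-1].astype(int),70,100)
```

```text
t 8.2 pos [497.7  66.   84. ] F [ 0.4  0.4 -1.2] w 49.6 tool z heading 113.38 y [ 0.  0. -1.]
slope rack x,y, z [-1.20000e-03  6.00000e-04  8.55336e+01] n 34608
x front -64.4
lo edge fit slope,at-front [ 3.400e-03 -2.429e+01] hi [3.10000e-03 2.39412e+01]
```

Entered with no force. Continuing.

Call:
play_rows --moves '[{"twist": [0,0.003,0],"translation": [0,0,1],"fingers": 0.3},{"twist": [0,0,0],"translation": [0,0,1.2],"fingers": 0.3},{"twist": [0,0,0],"translation": [0,0,1.2],"fingers": 0.3},{"twist": [0,0,0],"translation": [0,0,1.2],"fingers": 0.3},{"twist": [0,0,0],"translation": [0,0,0],"fingers": 0.3}]'

```text
time: 8.75
position: [479.0, 109.0, 83.7]
orientation: [-0.693, -0.142, 0.143, 0.693]
wrist_force: [-0.5, -0.5, -1.1]
width: 49.8
```

Call:
play_rows --moves '[{"twist": [0,0,0],"translation": [0,0,1.2],"fingers": 0.3},{"twist": [0,0,0],"translation": [0,0,1.2],"fingers": 0.3},{"twist": [0,0,0],"translation": [0,0,1],"fingers": 0.3},{"twist": [0,0,0],"translation": [0,0,0.4],"fingers": 0.3},{"twist": [0,0,0],"translation": [0,0,0],"fingers": 0.3}]'

```text
time: 9.25
position: [464.6, 143.1, 83.8]
orientation: [0.693, 0.142, -0.142, -0.693]
wrist_force: [0.2, -0.4, -0.8]
width: 50.1
```

Call:
play_rows --moves '[{"twist": [0,0,0],"translation": [0,0,0],"fingers": 0.7},{"twist": [0,0,0],"translation": [0,0,0],"fingers": 0.7},{"twist": [0,0,0],"translation": [0,0,-2],"fingers": 0.7},{"twist": [0,0,0],"translation": [0,0,-2],"fingers": 0.7},{"twist": [0,0,0],"translation": [0,0,0],"fingers": 0},{"twist": [0,0,0],"translation": [0,0,0],"fingers": 0},{"twist": [0,0,0],"translation": [0,0,0],"fingers": 0},{"twist": [0,0,0],"translation": [0,0,0],"fingers": 0},{"twist": [0,0,0],"translation": [0,0,0],"fingers": 0},{"twist": [0,0,0],"translation": [0,0,1],"fingers": 0},{"twist": [0,0,0],"translation": [0,0,1],"fingers": 0},{"twist": [0,0,0],"translation": [0,0,0],"fingers": 0}]'

```text
time: 10.45
position: [472.0, 125.3, 83.7]
orientation: [-0.693, -0.142, 0.143, 0.693]
wrist_force: [-0.0, -0.2, 0.2]
width: 1.9
```

Call:
play_rows --moves '[{"twist": [0,0,0],"translation": [0,0,0.8],"fingers": 0},{"twist": [0,0,0],"translation": [0,0,0.5],"fingers": 0},{"twist": [0,0,0],"translation": [0,0,0.2],"fingers": 0},{"twist": [0,0,0],"translation": [0,0,0.2],"fingers": 0},{"twist": [0,0,0],"translation": [0,0,0],"fingers": 0}]'

```text
time: 10.95
position: [466.4, 138.8, 83.8]
orientation: [0.693, 0.142, -0.142, -0.692]
wrist_force: [2.0, -9.4, 0.9]
width: 0.4
```

Call:
play_rows --moves '[{"twist": [0,0,0],"translation": [0,0,0.2],"fingers": 0},{"twist": [0,0,0],"translation": [0,0,0.1],"fingers": 0},{"twist": [0,0,0],"translation": [0,0,0],"fingers": 0}]'

```text
time: 11.25
position: [466.3, 139.1, 83.9]
orientation: [0.694, 0.143, -0.142, -0.691]
wrist_force: [7.7, -27.2, 0.3]
width: 0.7
```

Call:
play_rows --moves '[{"twist": [0,0,0],"translation": [0,0,-4.3],"fingers": 0},{"twist": [0,0.123,0],"translation": [0,-3,0],"fingers": 1},{"twist": [0,0.123,0],"translation": [0,-3,0],"fingers": 1},{"twist": [0,0.123,0],"translation": [0,-2,0],"fingers": 1},{"twist": [0,0.123,0],"translation": [0,0,0],"fingers": 1},{"twist": [0,0.123,0],"translation": [0,0,0],"fingers": 1},{"twist": [0,0,0],"translation": [0.25,0,-4],"fingers": 1},{"twist": [0,0,0],"translation": [0.25,0,-4],"fingers": 1},{"twist": [0,0,0],"translation": [0.25,0,-4],"fingers": 1},{"twist": [0,0,0],"translation": [0.25,0,-4],"fingers": 1},{"twist": [0,0,0],"translation": [0.25,0,-4],"fingers": 1},{"twist": [0,0,0],"translation": [0.25,0,-4],"fingers": 1}]'

```text
time: 12.45
position: [445.9, -136.4, 163.9]
orientation: [-0.703, 0.074, -0.075, 0.703]
wrist_force: [0.5, 0.7, -0.3]
width: 84.9
```

Call:
play_rows --moves '[{"twist": [0,0,0],"translation": [0.25,0,-4],"fingers": 1},{"twist": [0,0,0],"translation": [0.25,0,-4],"fingers": 1},{"twist": [0,0,0],"translation": [0.25,0,-4],"fingers": 1},{"twist": [0,0,0],"translation": [0.25,0,-3.3],"fingers": 1},{"twist": [0,0,0],"translation": [0,0,0],"fingers": 1},{"twist": [0,0,0],"translation": [0,0,0],"fingers": 1}]'

```text
time: 13.05
position: [423.6, -286.8, 163.6]
orientation: [-0.703, 0.075, -0.075, 0.703]
wrist_force: [0.2, 0.4, 0.1]
width: 88.0
```

Run:
```python
from h import *
p=robot.camera("wrist"); w=cloud(p); f=p["frame"].astype(int)
wood=(f[...,0]-f[...,2]>25)
b=(abs(w[...,2])<5);fz=np.median(w[b][:,2]);print("floor",fz)
m=wood&(w[...,2]>5+fz)&(w[...,2]<16+fz)&(np.hypot(w[...,0]-437,w[...,1]+240)<85)
print(m.sum(),f[m].mean(0))
r=cv2.minAreaRect(w[m][:,:2].astype(np.float32));print(r,np.median(w[m][:,2]))
a=np.radians(78.2); 
for ang in (r[2],r[2]-90): print(ang)
ang=r[2] if r[1][0]>r[1][1] else r[2]+90
a=np.radians(ang); tool([r[0][0]-48*np.cos(a),r[0][1]-48*np.sin(a),12.8])
```

```text
floor 0.2877329482557891
10853 [195.87883535 151.2015111   92.68773611]
((437.629150390625, -240.94407653808594), (129.94705200195312, 50.07967758178711), 77.78263854980469) 10.300428161692388
77.78263854980469
-12.217361450195312
t 13.1 pos [ 423.6 -286.   163.5] F [-1.3  0.4  1.3] w 87.7 tool z heading 77.87 y [-0.001  0.001 -1.   ]
delta cm [ 0.42 15.07 -0.11]
```

Call:
play_rows --moves '[{"twist": [0,0,0],"translation": [0.42,4,-0.1],"fingers": 1},{"twist": [0,0,0],"translation": [0,4,0],"fingers": 1},{"twist": [0,0,0],"translation": [0,4,0],"fingers": 1},{"twist": [0,0,0],"translation": [0,2,0],"fingers": 1},{"twist": [0,0,0],"translation": [0,1.05,0],"fingers": 1},{"twist": [0,0,0],"translation": [0,0,0],"fingers": 1},{"twist": [0,0,0],"translation": [0,0,0],"fingers": 0.3},{"twist": [0,0,0],"translation": [0,0,0],"fingers": 0.3},{"twist": [0,0,0],"translation": [0,0,0],"fingers": 0.3},{"twist": [0,0,0],"translation": [0,0,0],"fingers": 0.3},{"twist": [0,0,0],"translation": [0,0,0],"fingers": 0.3},{"twist": [0,0,0],"translation": [0,0,0],"fingers": 0.3}]' --grip_force 35

```text
time: 14.3
position: [427.9, -288.5, 13.6]
orientation: [0.703, -0.074, 0.075, -0.703]
wrist_force: [-0.7, 0.9, 4.1]
width: 49.5
```

Call:
play_rows --moves '[{"twist": [0,0,0],"translation": [0,-2,0],"fingers": 0.3},{"twist": [0,0,0],"translation": [0,-3.5,0],"fingers": 0.3},{"twist": [0,-0.124,0],"translation": [0,-3.5,0],"fingers": 0.3},{"twist": [0,-0.124,0],"translation": [0,-2.7,0],"fingers": 0.3},{"twist": [0,-0.124,0],"translation": [0,-1,0],"fingers": 0.3},{"twist": [0,-0.124,0],"translation": [0,0,0],"fingers": 0.3},{"twist": [0,-0.124,0],"translation": [0,0,0],"fingers": 0.3},{"twist": [0,0,0],"translation": [2.59,0,3.15],"fingers": 0.3},{"twist": [0,0,0],"translation": [2.59,0,3.15],"fingers": 0.3},{"twist": [0,0,0],"translation": [2.59,0,3.15],"fingers": 0.3},{"twist": [0,0,0],"translation": [2.59,0,3.15],"fingers": 0.3},{"twist": [0,0,0],"translation": [2.59,0,3.15],"fingers": 0.3}]'

```text
time: 15.5
position: [484.1, -90.9, 140.3]
orientation: [-0.692, -0.143, 0.143, 0.692]
wrist_force: [0.4, -0.0, -1.2]
width: 49.6
```

Call:
play_rows --moves '[{"twist": [0,0,0],"translation": [2.59,0,3.15],"fingers": 0.3},{"twist": [0,0,0],"translation": [2.59,0,3.15],"fingers": 0.3},{"twist": [0,0,0],"translation": [2.59,0,3.15],"fingers": 0.3},{"twist": [0,0,0],"translation": [0,0,0],"fingers": 0.3},{"twist": [0,0,0],"translation": [0,0,0],"fingers": 0.3},{"twist": [0,0,0],"translation": [0,0,0],"fingers": 0.3}]'

```text
time: 16.1
position: [517.2, 24.5, 140.1]
orientation: [0.692, 0.143, -0.144, -0.692]
wrist_force: [0.0, -0.3, -1.0]
width: 49.4
```

Run:
```python
from board import *
tool(None); p=robot.camera("wrist"); save(p,"cur3.png")
w=cloud(p); board(w,p["frame"][:,:,::-1].astype(int),120,160)
b=(abs(w[...,2])<5);print("floor",np.median(w[b][:,2]))
print("tcp rack",M@(robot.sense()["position"][:2]-C))
```

```text
t 16.1 pos [517.2  24.5 140.1] F [ 0.  -0.3 -1. ] w 49.4 tool z heading 113.41 y [-0.001 -0.    -1.   ]
slope rack x,y, z [-1.300000e-03  9.000000e-04  1.366807e+02] n 38204
x front -98.3
lo edge fit slope,at-front [ 6.30000e-03 -2.46804e+01] hi [9.70000e-03 2.38157e+01]
floor 0.2901176359079959
tcp rack [-210.28236726    1.09171782]
```

Call:
play_rows --moves '[{"twist": [0,0.007,0],"translation": [-0.1,1.5,0],"fingers": 0.3},{"twist": [0,0,0],"translation": [0,1.63,0],"fingers": 0.3},{"twist": [0,0,0],"translation": [0,0,1.5],"fingers": 0.3},{"twist": [0,0,0],"translation": [0,0,0.8],"fingers": 0.3},{"twist": [0,0,0],"translation": [0,0,0],"fingers": 0.3},{"twist": [0,0,0],"translation": [0,0,1],"fingers": 0.3},{"twist": [0,0,0],"translation": [0,0,0.6],"fingers": 0.3},{"twist": [0,0,0],"translation": [0,0,0.6],"fingers": 0.3},{"twist": [0,0,0],"translation": [0,0,0],"fingers": 0.3}]'

```text
time: 17.05
position: [498.9, 67.0, 109.2]
orientation: [-0.693, -0.142, 0.141, 0.693]
wrist_force: [0.1, -0.4, -1.7]
width: 49.8
```

Run:
```python
from board import *
tool(None); p=robot.camera("wrist"); save(p,"cur4.png")
board(cloud(p),p["frame"][:,:,::-1].astype(int),95,112)
```

```text
t 17.05 pos [498.9  67.  109.2] F [ 0.1 -0.4 -1.7] w 49.8 tool z heading 113.09 y [ 0.  0. -1.]
slope rack x,y, z [-1.400000e-03  0.000000e+00  1.057775e+02] n 32989
x front -64.5
lo edge fit slope,at-front [-2.90000e-03 -2.61936e+01] hi [4.00000e-04 2.21547e+01]
```

Call:
play_rows --moves '[{"twist": [0,0,0],"translation": [-0.1,0,1],"fingers": 0.3},{"twist": [0,0,0],"translation": [-0.05,0,1.2],"fingers": 0.3},{"twist": [0,0,0],"translation": [-0.03,0,1.2],"fingers": 0.3},{"twist": [0,0,0],"translation": [-0.03,0,1.2],"fingers": 0.3},{"twist": [0,0,0],"translation": [0,0,0],"fingers": 0.3}]'

```text
time: 17.6
position: [478.4, 109.1, 108.9]
orientation: [-0.693, -0.142, 0.142, 0.693]
wrist_force: [0.4, -0.1, -1.2]
width: 49.6
```

Call:
play_rows --moves '[{"twist": [0,0,0],"translation": [-0.03,0,1.2],"fingers": 0.3},{"twist": [0,0,0],"translation": [-0.03,0,1.2],"fingers": 0.3},{"twist": [0,0,0],"translation": [-0.02,0,1],"fingers": 0.3},{"twist": [0,0,0],"translation": [0,0,0.3],"fingers": 0.3},{"twist": [0,0,0],"translation": [0,0,0],"fingers": 0.3}]'

```text
time: 18.1
position: [463.8, 142.0, 109.0]
orientation: [0.693, 0.142, -0.142, -0.693]
wrist_force: [0.1, -0.1, -0.7]
width: 49.4
```

Call:
play_rows --moves '[{"twist": [0,0,0],"translation": [0,0,0],"fingers": 0.7},{"twist": [0,0,0],"translation": [0,0,0],"fingers": 0.7},{"twist": [0,0,0],"translation": [0,0,-2],"fingers": 0.7},{"twist": [0,0,0],"translation": [0,0,-2],"fingers": 0.7},{"twist": [0,0,0],"translation": [0,0.2,0],"fingers": 0},{"twist": [0,0,0],"translation": [0,0,0],"fingers": 0},{"twist": [0,0,0],"translation": [0,0,0],"fingers": 0},{"twist": [0,0,0],"translation": [0,0,0],"fingers": 0},{"twist": [0,0,0],"translation": [0,0,0],"fingers": 0},{"twist": [0,0,0],"translation": [0,0,1],"fingers": 0},{"twist": [0,0,0],"translation": [0,0,1],"fingers": 0},{"twist": [0,0,0],"translation": [0,0,0],"fingers": 0}]'

```text
time: 19.3
position: [471.1, 124.3, 106.9]
orientation: [-0.693, -0.142, 0.142, 0.693]
wrist_force: [0.4, 0.2, -0.6]
width: 1.8
```

Call:
play_rows --moves '[{"twist": [0,0,0],"translation": [0,0,0.8],"fingers": 0},{"twist": [0,0,0],"translation": [0,0,0.6],"fingers": 0},{"twist": [0,0,0],"translation": [0,0,0.3],"fingers": 0},{"twist": [0,0,0],"translation": [0,0,0.2],"fingers": 0},{"twist": [0,0,0],"translation": [0,0,0.1],"fingers": 0},{"twist": [0,0,0],"translation": [0,0,0],"fingers": 0}]'

```text
time: 19.9
position: [465.2, 138.6, 107.1]
orientation: [0.694, 0.143, -0.142, -0.691]
wrist_force: [7.2, -22.0, -0.5]
width: -0.1
```

Call:
play_rows --moves '[{"twist": [0,0,0],"translation": [0,0,-3],"fingers": 0},{"twist": [0,0,0],"translation": [0,0,-4],"fingers": 0},{"twist": [0,0,0],"translation": [0,-4,-3],"fingers": 0},{"twist": [0,0,0],"translation": [0,-4,0],"fingers": 0},{"twist": [0,0,0],"translation": [0,0,0],"fingers": 0}]'

```text
time: 20.4
position: [506.7, 48.9, 191.5]
orientation: [0.693, 0.144, -0.137, -0.693]
wrist_force: [0.1, -0.3, -0.9]
width: 0.7
```

```bash
cat > keep.py <<'E'
from board import *
def keeper(w):
    P=(w[...,:2]-C)@M.T; z=w[...,2]
    d=P-np.array([-49,-62]); r=np.hypot(d[...,0],d[...,1])
    m=(z>98)&(z<110)&(r>40)&(r<92)&((P[...,0]<-68)|(P[...,1]<-45))
    q=d[m]; r=np.hypot(q[:,0],q[:,1])
    # plate centreline at local (-30,y): angle of point = pi - atan2.. ; theta=ang-ang0(r)
    y=np.sqrt(np.maximum(r**2-900,0)); th=np.unwrap(np.arctan2(q[:,1],q[:,0]))-np.arctan2(y,-30)
    th=(th+0.5)%(2*np.pi)-0.5
    print("keeper n",m.sum(),"theta",np.percentile(th,[25,50,75]).round(3))
E
python3 - <<'E'
from keep import *
for n in("wrist","scene","side"):
    p=robot.camera(n); print(n); keeper(cloud(p)); save(p,n+"5.png")
th0=1.95
tool(None)
print("tcp rack",M@(robot.sense()["position"][:2]-C))
for th in np.r_[np.arange(2.2,0.01,-.2),0]:
    dd=10*abs(np.cos(th))+13.5*abs(np.sin(th)); l=np.array([-33-dd,60]); c,s=np.cos(th),np.sin(th)
    print(round(th,2),(np.array([[c,-s],[s,c]])@l+[-49,-62]).round(1))
E
```

```text
wrist
keeper n 2813 theta [-0.119  1.96   2.01 ]
scene
keeper n 100 theta [-0.121  1.91   2.009]
side
keeper n 57 theta [2.    2.037 2.062]
t 20.55 pos [502.6  49.6 186.5] F [-0.3 -0.2  0.6] w 0.3 tool z heading 113.04 y [-0.  0. -1.]
tcp rack [-181.06598748    3.94069277]
2.2 [ -68.2 -137.6]
2.0 [ -83.  -131.9]
1.8 [ -96.4 -122.8]
1.6 [-107.6 -110.5]
1.4 [-116.3  -99.1]
1.2 [-122.8  -86.1]
1.0 [-126.4  -71.5]
0.8 [-126.6  -55.8]
0.6 [-123.2  -40.1]
0.4 [-116.1  -25.2]
0.2 [-105.5  -12.2]
0.0 [-92.  -2.]
```

View pics/wrist5.png

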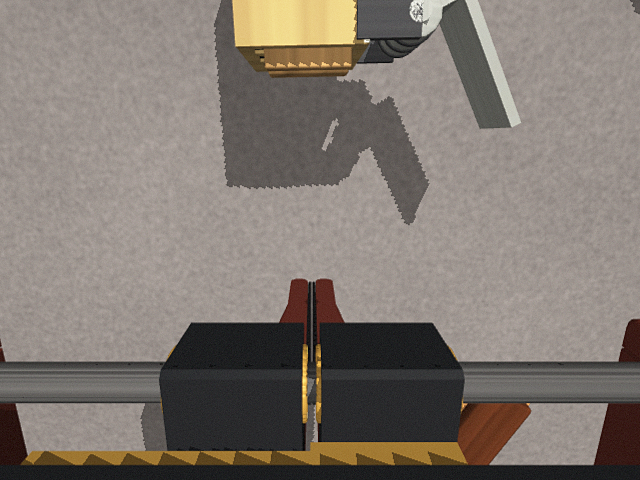

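Call:
play_rows --moves '[{"twist": [0,-0.02,0],"translation": [3.5,0,2.3],"fingers": 0},{"twist": [0,0,0],"translation": [4,0,2.8],"fingers": 0},{"twist": [0,0,0],"translation": [4,0,2.8],"fingers": 0},{"twist": [0,0,0],"translation": [4.4,0,2.9],"fingers": 0},{"twist": [0,0,0],"translation": [0,0,0],"fingers": 0},{"twist": [0,0,0],"translation": [0,3,0],"fingers": 0},{"twist": [0,0,0],"translation": [0,3.5,0],"fingers": 0},{"twist": [0,0,0],"translation": [0,2.6,0],"fingers": 0},{"twist": [0,0,0],"translation": [0,0,0],"fingers": 0}]'

```text
time: 21.45
position: [598.8, 209.2, 90.5]
orientation: [0.692, 0.145, -0.152, -0.691]
wrist_force: [-0.7, -0.6, -0.2]
width: 0.5
```

Run:
```python
from keep import *
tool(None); print("tcp rack",M@(robot.sense()["position"][:2]-C)); keeper(cloud(robot.camera("side")))
```

```text
t 21.45 pos [598.8 209.2  90.5] F [-0.7 -0.6 -0.2] w 0.5 tool z heading 114.21 y [-0.01  -0.003 -1.   ]
tcp rack [ -74.97868816 -149.16055089]
keeper n 100 theta [2.026 2.079 2.577]
```

Call:
play_rows --moves '[{"twist": [0,0,0],"translation": [-0.8,0,-0.4],"fingers": 0},{"twist": [0,0,0],"translation": [-0.9,0,-0.4],"fingers": 0},{"twist": [0,0,0],"translation": [-0.9,0,-1.34],"fingers": 0},{"twist": [0,0,0],"translation": [-1.23,0,-1.12],"fingers": 0},{"twist": [0,0,0],"translation": [-1.14,0,-0.87],"fingers": 0},{"twist": [0,0,0],"translation": [-1.3,0,-0.65],"fingers": 0},{"twist": [0,0,0],"translation": [-1.46,0,-0.36],"fingers": 0},{"twist": [0,0,0],"translation": [-1.57,0,-0.02],"fingers": 0},{"twist": [0,0,0],"translation": [-1.57,0,0.34],"fingers": 0},{"twist": [0,0,0],"translation": [0,0,0],"fingers": 0}]'

```text
time: 22.5
position: [521.3, 120.6, 95.8]
orientation: [0.692, 0.147, -0.149, -0.691]
wrist_force: [0.7, 0.9, 0.2]
width: 0.4
```

Run:
```python
from keep import *
tool(None); print("tcp rack",M@(robot.sense()["position"][:2]-C)); keeper(cloud(robot.camera("side")))
```

```text
t 22.5 pos [521.3 120.6  95.8] F [0.7 0.9 0.2] w 0.4 tool z heading 114.14 y [-0.002 -0.001 -1.   ]
tcp rack [-124.00997982  -42.19870772]
keeper n 152 theta [0.599 0.64  0.772]
```

Tracking as planned (θ ≈ 0.6). Now the closing part.

Call:
play_rows --moves '[{"twist": [0,0,0],"translation": [-0.8,0,0.35],"fingers": 0},{"twist": [0,0,0],"translation": [-0.8,0,0.36],"fingers": 0},{"twist": [0,0,0],"translation": [-0.65,0,0.53],"fingers": 0},{"twist": [0,0,0],"translation": [-0.65,0,0.53],"fingers": 0},{"twist": [0,0,0],"translation": [-0.51,0,0.67],"fingers": 0},{"twist": [0,0,0],"translation": [-0.51,0,0.67],"fingers": 0},{"twist": [0,0,0],"translation": [0,0,0.2],"fingers": 0},{"twist": [0,0,0],"translation": [0,0,0.2],"fingers": 0},{"twist": [0,0,0],"translation": [0,0,0],"fingers": 0}]'

```text
time: 23.45
position: [475.3, 134.6, 96.1]
orientation: [0.693, 0.15, -0.149, -0.689]
wrist_force: [10.3, -27.8, -2.5]
width: 0.7
```

Call:
play_rows --moves '[{"twist": [0,0,0],"translation": [0,0,-2.5],"fingers": 0},{"twist": [0,0,0],"translation": [0,-2,-4],"fingers": 0},{"twist": [0,0,0],"translation": [0,-4,-3],"fingers": 0},{"twist": [0,0,0],"translation": [0,-4,0],"fingers": 0},{"twist": [0,0,0],"translation": [0,0,0],"fingers": 0}]'

```text
time: 23.95
position: [515.5, 50.9, 200.6]
orientation: [0.692, 0.15, -0.145, -0.691]
wrist_force: [0.4, 0.2, 0.2]
width: 0.5
```

Run:
```python
from keep import *
tool(None)
p=robot.camera("wrist"); w=cloud(p); keeper(w); a=p["frame"][0:200,150:500]
s=robot.camera("scene"); b=s["frame"][180:340,130:450]
cv2.imwrite("pics/fin.png",np.vstack([cv2.resize(a,(500,286)),cv2.resize(b,(500,250))])[:,:,::-1])
P=(w[...,:2]-C)@M.T; z=w[...,2]
for t,lo,hi in(("thin top",102,108),("thick top",82,88)):
    m=(z>lo)&(z<hi)&(P[...,0]<-66)&(P[...,0]>-110)&(abs(P[...,1])<22); q=P[m]
    print(t,m.sum(),np.percentile(q[:,0],[1,50,99]).round(1) if m.any() else "")
m=(z>103)&(z<109)&(P[...,0]<-65)&(P[...,0]>-95)&(P[...,1]>-60)&(P[...,1]<20)
for y in (-50,-25,-10,5): k=m&(abs(P[...,1]-y)<6); print(y,k.sum(),np.percentile(P[k][:,0],[2,10,50,90]).round(1) if k.any() else "")
print(robot.tip_of(p,"keeper_plate")[:1])
```

```text
t 23.95 pos [515.5  50.9 200.6] F [0.4 0.2 0.2] w 0.5 tool z heading 114.09 y [ 0.008  0.001 -1.   ]
keeper n 2273 theta [-0.129 -0.056  0.014]
thin top 2013 [-82.2 -73.1 -66.1]
thick top 91 [-82.3 -82.1 -72.8]
-50 223 [-82.2 -81.7 -79.4 -77.1]
-25 490 [-82.2 -81.1 -73.7 -66.6]
-10 569 [-82.1 -81.  -73.  -66.6]
5 591 [-82.2 -80.9 -72.7 -66.5]
[{'pixel': [79.4, 284.8], 'conf': 0.81}]
```

View pics/fin.png

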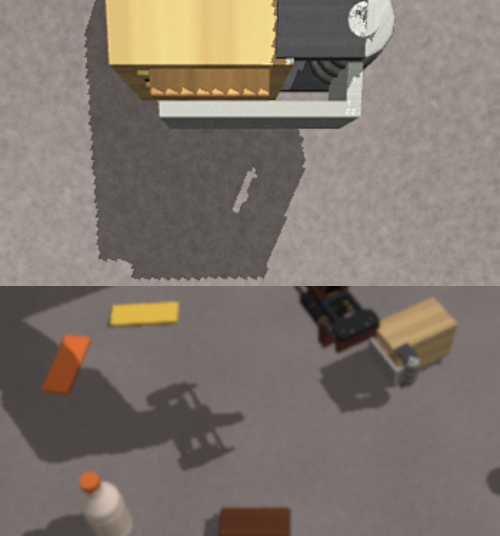

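The picture shows the keeper parallel to the front face, with its outer face at -82.2 mm along its whole length (nominal -82). The board end sits just behind it, and the bystanders have not moved. Handing in.

```bash
python3 -c "
from cell import robot
print(robot.close_job())"
```

```text
the job is handed in; nothing more can be done
None
```

Both boards are back in the rack, the keeper is shut, and the job is handed in after about 24 s of the 72 s allowed.

- **Boards:** the thick board went into the middle slot first, then the thin board into the top slot. Both slid in without measurable force. I let go and pushed each by its outer end until it stopped hard (28 N for the thick, 23 N for the thin). Both stopped with the tool about 84.6 mm in front of the rack's origin, where about 84 mm was expected for fully home.
- **Keeper:** I pushed it round by its outer face, from about 2.0 rad open to its stop, which it met with about 30 N. The last picture puts its outer face at -82.2 mm along its whole length, against -82 mm nominal when shut.
- **Look-alikes and bystanders:** the orange and yellow boards were not touched. The glue bottle and sanding block look unmoved in the last picture. The screw jar was mostly outside that crop, and the arm passed well clear of it.

**Disagreements and gaps in the checks:**
- The coarse keeper angle from the depth points came out at -0.06 ± 0.07 rad, because board and rack points were mixed in. I relied on the plate's face position and the force at the stop instead.
- After the keeper shut, the thick board's end was almost hidden behind it. Its home position therefore rests on the push stop alone.

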